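Fit a brake pad into the sprung bracket

TASK

Take the red brake pad out of its yellow stand and slide its two ears down into the clip-lined slots of the green-based bracket, black lining on the side of the tall solid slot walls, away from the straw-coloured spring clips. The two posts may be clamped up to 10 mm off the middle of the base, so feel for the solid walls; push the pad gently home against the clips until both ears sit flat on the slot floors, let go and move clear. Do not force it, and leave the other parts on the bench alone.

Things in the scene. Friction and masses are not known exactly. Their poses are not given: they have to be found in the camera images.
- pad: Brake pad, upright: red plate 72 mm wide (y), 6 thick (x -3 to 3), 60 tall (z); black lining 60 wide, 46 tall on its +x face (x 3 to 11, z 0 to 46); a steel ear each side, 6 thick, 12 long, z 6 to 26; 96 over the ears. 0.18 to 0.29 kg. Origin: centre of the plate's underside, z up. Grip across x at mid width: 14 mm over plate and lining up to z = 46 mm.
- ear_left (a point): Middle of the underside of the pad's +y ear, at (0, 42, 6) mm in the pad's frame.
- ear_right (a point): Middle of the underside of the pad's -y ear, at (0, -42, 6) mm in the pad's frame.
- bracket: Green bracket base, fixed, 90 (x) by 150 (y) by 12 mm; origin: centre of its underside, z up. On it two grey posts (y ends, 75 mm open between them) clamped together at an offset d along x, unknown each time, from -10 to +10 mm: NOT in this pose, look or feel for it. Seated pad: origin at (d, 0, 14) mm, axes parallel to the base's, lining to +x. Slots: see clip_left.
- stand: Yellow stand, fixed: base 60 (x) by 110 (y) by 14 mm; the pad stands upright on its top between two lips 56 mm long that rise 8 mm above the top, so the pad is lifted straight up out of it. Origin: centre of its underside.
- fan_blue: Loose blue plastic cooling fan, 105 mm across, 30 mm high, not to be moved. Origin: centre of its underside.
- spider_red: Loose red star-shaped coupling insert, 73 mm across, 18 mm high, not to be moved. Origin: centre of its underside.
- spider_yellow: Loose yellow star-shaped coupling insert, 61 mm across, 18 mm high, not to be moved. Origin: centre of its underside.
- driver: Loose screwdriver lying at the left edge of the bench, not to be moved.
- clip_left (a joint): Spring clip in the +y slot, free 0, grows (m) as pushed to -x. Slot: open upwards and inwards, floor z 20, blind end y 49.5 (ear tips have 1.5 play), solid wall face x = d+3, top z 68; clip side top z 58. Clip face x = d-1 from z 21 to 47, flaring to d-5 at z 57.5; a fitted ear pushes it back 2 mm (1.5 N, +0.5 N/mm) and rubs: the pad needs 3 to 14 N down, it will not drop.
- clip_right (a joint): The same clip in the -y slot, which mirrors the +y one (mm in the base's frame).
Things that resemble listed ones, but are neither listed nor needed, are in the scene too. Of the things like the pad, leave any that is purple; of the rest the smaller one is meant. Of the things that look like the bracket, take the one that is nearest to the robot's base at the start.

How it is judged:
By the outcome, as a careful person would: the job done as asked, in the order asked, and still so for the second after the job is handed in, with the robot touching nothing.
It also fails if it takes over 66 s, if anything falls off the work surface, if the arm or the gripper's body presses on something with over 40 N, if the wrist force passes 120 N, or if a joint passes its speed limit or range.

ROBOT

A 6-joint arm with a two-finger parallel gripper is mounted at the origin on the work surface. World frame = base frame: x ahead of the robot, y to its left, z up, the work surface at z = 0. Lengths are in m, angles in rad, forces in N, time in s.
With the tool pointing down it reaches from about 0.35 to 1 m from the base axis. Payload 7.1 kg.
Tool frame: the origin (TCP) lies midway between the tips of the shut fingers; the grasp point (between the pads) lies 19 mm behind it (bot.pinch_z is the distance from the TCP to the grasp point, in m); z points along the fingers, x is the direction in which the jaws open and shut, and the axes are right-handed (so a half turn about z gives the same grasp; the last joint's range is limited). The gripper opens to 85 mm and grips with 20 to 120 N. Pads are 22 mm wide; open, the fingers measure 114 mm over their backs; the gripper's body (76 mm by 85 mm) begins 54 mm behind the grasp point. The pads swing forward as they close: fully open they stand 13 mm farther back than shut.
Start: joints at [1.144, 0.423, 1.63, -0, 1.089, -0.019], TCP at [0.248, 0.574, 0.205] pointing down, gripper open.
Joint ranges: [-3, 3], [-0.9, 2.11], [0.09, 2.58], [-1.31, 4.45], [0.11, 2.69], [-2.54, 2.54]. Speed limits (rad/s): [2.39, 2.39, 3.01, 3.14, 3.14, 3.14].

INTERFACE

Orientations are given as a unit quaternion [w, x, y, z].
In Python, from station import bot gives the robot as it stands.
- The arm moves only by the tool carry_out, never from a script. Its argument "targets" is a list of rows, each a list of 3 entries, a list of its own where there are three numbers: the shift along the world's x, y, z in mm, then the turn about the world's z in degrees, then the finger opening in mm, from 0 to 85.4. A call has 1 to 8 rows; each row is the pose to reach, as a shift and turn from the pose measured when the call began; what a row does not reach only later rows make up. A row lasts 1/10 s, in which the tool goes at most 50 mm and 8.59 degrees, less where a joint would pass 70% of its speed; a pose out of reach is approached as far as the arm can. A call with a gripper value outside its range is refused whole. The fingers move at their own pace and stop on an object; "squeeze" is the grip in N (left out, the last holds). Time passes only in rows, so rows that repeat a pose let the fingers close. It gives the time, the measured TCP pose, the force and the opening at its end, in the units of the state.
- bot.read_state(): the state, without advancing time (a new reading comes with each control period).
- bot.snapshot(name): name is "side" or "top"; returns a dict with "frame" (400x640x3 uint8, red, green, blue), "camera_matrix" (3x3 intrinsics, pixels), "view" (4x4, takes a point from world to camera coordinates). Camera axes: x right, y up, looking along -z (the intrinsics and any distortion apply to the point x, -y, -z); pixel columns grow to the right and rows downward; lengths in m; the calibration is good to about 2 mm. A picture is of the moment at which its call begins. There is no depth.
- bot.close_job(): hands the job in, once; it reports no verdict.
The state is a dict: "clock": time; "joint_pos": joint angles; "joint_vel": joint speeds; "joint_torque": joint torques, N m; "position": TCP position; "ee_rot": TCP orientation; "ft_force": force on the tool from outside, world axes, zero at the start; "moment": the same for the moment, N m; "grip_width": opening from 0.0 (shut) to 1.0 (fully open).
Only numpy, scipy, OpenCV 4.12 (cv2) and the standard library are available. Lean on these libraries where they do the work, as an engineer would, in place of code of your own. Each camera call takes 0.05 s, during which the arm holds its last target. There are 200 camera calls.

## Working session

There is one attempt and no reset: what is moved stays moved. The work goes in short steps, Python scripts to look and compute and a tool call to move; the robot and the scene stay as the last step left them, time stands still between calls to the robot, and variables do not carry over. Pictures are saved under pics/ and viewed, about 8 in all and at most 12, crops included, and the job is handed in when it is done.

Besides the shell and the picture viewer there is one more tool, called after ">>>" as a command line: name --argument value ..., lists and objects as JSON in quotes. carry_out: Moves the arm, as the interface text tells. Its arguments: {"type":"object","properties":{"targets":{"type":"array"},"squeeze":{"type":"number"}},"required":["targets"]}

```bash
mkdir -p pics; ls; cat > h.py <<'E'
import numpy as np, cv2
from station import bot
def snap(n,f):
    s=bot.snapshot(n); cv2.imwrite(f,s["frame"][:,:,::-1]); np.savez(f+".npz",**{k:s[k] for k in("frame","camera_matrix","view")},**({"dist":s["dist"]} if "dist" in s else {})); print(s.keys()); return s
def ray(s,u,v):
    K=np.array(s["camera_matrix"]);V=np.array(s["view"])
    p=np.linalg.solve(K,[u,v,1.]); d=V[:3,:3].T@np.array([p[0],-p[1],-p[2]]); o=-V[:3,:3].T@V[:3,3]
    return o,d
def onz(s,u,v,z):
    o,d=ray(s,u,v); return o+d*(z-o[2])/d[2]
def proj(s,P):
    K=np.array(s["camera_matrix"]);V=np.array(s["view"])
    c=V[:3,:3]@np.array(P)+V[:3,3]; q=K@np.array([c[0],-c[1],-c[2]]); return q[:2]/q[2]
E
python3 - <<'E'
from h import *
for n in("side","top"):
    s=snap(n,f"pics/{n}0.png"); print(n,ray(s,320,200))
a=cv2.imread("pics/side0.png");b=cv2.imread("pics/top0.png")
print(bot.read_state())
E
```

```text
pics
dict_keys(['frame', 'camera_matrix', 'view'])
side (array([ 0.38205788, -0.95993771,  0.88631693]), array([ 0.14795128,  0.78933429, -0.59621967]))
dict_keys(['frame', 'camera_matrix', 'view'])
top (array([0.31784187, 0.11665696, 1.45262054]), array([ 0.17084838,  0.01230923, -0.98529856]))
{'clock': 0.1, 'joint_pos': array([ 1.14399214e+00,  4.23816325e-01,  1.63059807e+00,  2.30480666e-05,
        1.08862154e+00, -1.89871759e-02]), 'joint_vel': array([-0.00062595, -0.00182514, -0.00295731, -0.000647  ,  0.00286389,
        0.0001874 ]), 'joint_torque': array([-4.16145776e-04, -5.58423758e+01, -2.82445157e+01, -1.49497259e-04,
        2.99556013e-03, -8.56928864e-06]), 'position': array([0.24762066, 0.57327266, 0.20409714]), 'ee_rot': array([ 3.76218712e-04,  8.35648076e-01,  5.49264756e-01, -6.15892539e-04]), 'ft_force': array([ 0.38681041, -0.08973568,  0.15032248]), 'moment': array([ 0.00176596,  0.00819423, -0.03287147]), 'grip_width': 1.0016420929466185}
```

View pics/top0.png

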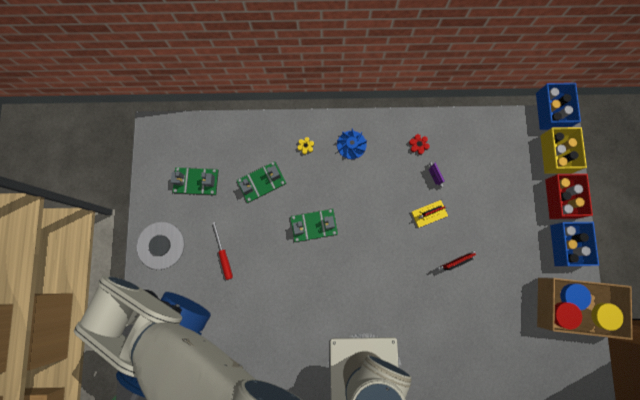

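View pics/side0.png

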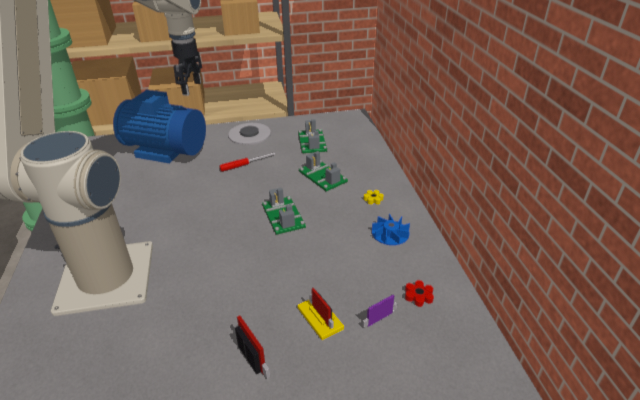

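Top view (pixels): pad candidates are red in the yellow stand (430,212), the larger loose red one (459,261) and purple (436,175). I choose the one in the stand. Bracket candidates are (314,225), (261,182) and (195,181). I choose (314,225), nearest the base at about (365,365). Next, close crops and measurements.

```bash
cat > m.py <<'E'
from h import *
def comp(s,lo,hi,near,r=45,minA=8):
    h=cv2.cvtColor(s["frame"],cv2.COLOR_RGB2HSV); m=cv2.inRange(h,lo,hi)
    k=np.zeros_like(m); cv2.circle(k,near,r,255,-1); m&=k
    n,l,st,c=cv2.connectedComponentsWithStats(m); i=1+np.argmax(st[1:,4]); return (l==i).astype(np.uint8)
def rect(s,m,z):
    ys,xs=np.nonzero(m); P=np.array([onz(s,x,y,z)[:2] for x,y in zip(xs,ys)],np.float32)*1000
    return cv2.minAreaRect(P),cv2.contourArea(cv2.convexHull(P))
if __name__=="__main__":
    L=lambda n:dict(np.load(f"pics/{n}0.png.npz"))
    t,s=L("top"),L("side")
    G=((50,90,40),(80,255,255));Y=((24,120,100),(34,255,255));R=((0,150,60),(6,255,255))
    for n,c,(lo,hi),p,z in(("top",t,G,(314,225),.012),("side",s,G,(284,211),.012),("top",t,Y,(430,212),.014),("side",s,Y,(320,317),.014),("topred",t,R,(430,212),.074),("big",t,R,(459,261),.07)):
        m=comp(c,lo,hi,p,30); print(n,m.sum(),rect(c,m,z))
    a=cv2.resize(t["frame"][190:250,280:350],None,fx=5,fy=5,interpolation=2)
    b=cv2.resize(t["frame"][185:245,395:465],None,fx=5,fy=5,interpolation=2)
    c=cv2.resize(s["frame"][180:240,250:320],None,fx=5,fy=5,interpolation=2)
    d=cv2.resize(s["frame"][283:343,285:355],None,fx=5,fy=5,interpolation=2)
    cv2.imwrite("pics/crop1.png",np.vstack([np.hstack([a,b]),np.hstack([c,d])])[:,:,::-1])
E
python3 m.py
```

```text
top 391 (((481.4312438964844, 158.57923889160156), (88.6109848022461, 52.36759948730469), 10.02425479888916), 4480.430148977088)
side 409 (((479.67279052734375, 151.80691528320312), (89.86006164550781, 157.85581970214844), 9.27819538116455), 10662.992790540913)
top 466 (((515.6461791992188, -237.34982299804688), (60.923824310302734, 110.9775619506836), 20.909542083740234), 6634.2766471107025)
side 739 (((512.7112426757812, -243.21990966796875), (63.2154541015625, 116.9889907836914), 21.3502140045166), 6242.7253101991955)
topred 29 (((515.8109130859375, -235.736572265625), (4.829312801361084, 58.09478759765625), 20.849828720092773), 242.98556310194544)
big 118 (((355.94879150390625, -313.4272155761719), (13.705289840698242, 99.55906677246094), 23.255952835083008), 1167.9022503197193)
```

View pics/crop1.png

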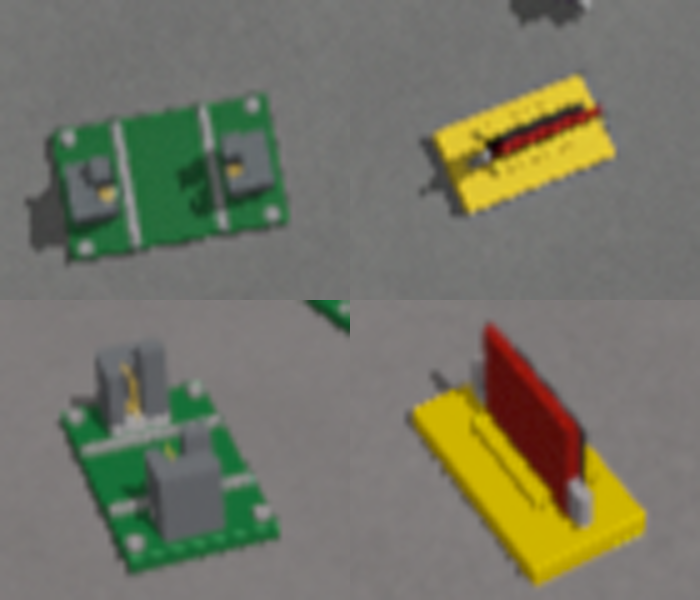

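Crop shows: in the bracket the straw clips lie on the image-lower (world −x) side and the tall walls on +x, so bracket yaw is about +10°. The pad's black lining is also on the +x side, yaw about +21°. So the pad needs about −11° of turn. Moving above the pad now.

>>> carry_out --targets '[[[272,-809,-40],-45.8,60],[[272,-809,-40],-45.8,60],[[272,-809,-40],-45.8,60],[[272,-809,-40],-45.8,60],[[272,-809,-40],-45.8,60],[[272,-809,-40],-45.8,60],[[272,-809,-40],-45.8,60],[[272,-809,-40],-45.8,60]]' --squeeze 20

```text
clock: 0.9
position: [0.3751, 0.1931, 0.1857]
ee_rot: [0.0, 0.983, 0.181, -0.001]
ft_force: [1.2, 0.1, 0.2]
grip_width: 0.701
```

```bash
cat > st.py <<'E'
from h import *
def st():
    s=bot.read_state(); w,x,y,z=s["ee_rot"]
    print("t",round(s["clock"],2),"pos",(s["position"]*1000).round(1),"yaw",round(np.degrees(np.arctan2(2*(x*y+w*z),1-2*(y*y+z*z))),2),"F",s["ft_force"].round(1),"M",s["moment"].round(2),"w",round(s["grip_width"]*85.4,1),"tilt",np.round([1-2*(x*x+y*y)],4))
if __name__=="__main__": st()
E
python3 st.py
python3 - <<'E'
from m import *
t=snap("top","pics/top1.png")
h=cv2.cvtColor(t["frame"],cv2.COLOR_RGB2HSV); m=cv2.inRange(h,(50,90,40),(80,255,255))
k=np.zeros_like(m); cv2.circle(k,(314,225),30,255,-1); m&=k
print(m.sum()/255,rect(t,m,.012))
E
```

```text
t 0.9 pos [375.1 193.1 185.7] yaw 20.86 F [1.2 0.1 0.2] M [ 0.03 -0.02 -0.03] w 59.9 tilt [-1.]
dict_keys(['frame', 'camera_matrix', 'view'])
460.0 (((481.80322265625, 158.0684356689453), (88.3375015258789, 150.01454162597656), 8.732353210449219), 10317.06081430905)
```

>>> carry_out --targets '[[[145,-429,-35],0,60],[[145,-429,-35],0,60],[[145,-429,-35],0,60],[[145,-429,-35],0,60],[[145,-429,-35],0,60],[[145,-429,-35],0,60],[[145,-429,-35],0,60],[[145,-429,-35],0,60]]'

```text
clock: 1.75
position: [0.5016, -0.1853, 0.1545]
ee_rot: [0.002, 0.984, 0.179, -0.001]
ft_force: [1.6, 0.8, -0.2]
grip_width: 0.701
```

```bash
python3 st.py
python3 - <<'E'
from m import *
for f in("top0","side0"):
    t=dict(np.load(f"pics/{f}.png.npz")); p=(314,225) if f[0]=="t" else (284,211)
    h=cv2.cvtColor(t["frame"],cv2.COLOR_RGB2HSV); m=cv2.inRange(h,(50,90,40),(80,255,255))
    k=np.zeros_like(m); cv2.circle(k,p,30,255,-1); m&=k
    print(f,m.sum()/255,rect(t,m,.012))
E
```

```text
t 1.75 pos [ 501.6 -185.3  154.5] yaw 20.64 F [ 1.6  0.8 -0.2] M [-0.01 -0.    0.04] w 59.8 tilt [-1.]
top0 711.0 (((481.4999694824219, 157.98541259765625), (88.84317779541016, 149.33412170410156), 9.307382583618164), 13048.2150260997)
side0 499.0 (((479.67279052734375, 151.80691528320312), (89.86006164550781, 157.85581970214844), 9.27819538116455), 13795.185247480404)
```

>>> carry_out --targets '[[[18.4,-50.2,-20],0.3,60],[[18.4,-50.2,-30],0.3,60],[[18.4,-50.2,-30],0.3,60],[[18.4,-50.2,-30],0.3,60]]'

```text
clock: 2.15
position: [0.519, -0.2343, 0.1239]
ee_rot: [0.001, 0.983, 0.182, -0.002]
ft_force: [0.3, 0.4, 1.3]
grip_width: 0.702
```

```bash
python3 st.py
python3 - <<'E'
from m import *
s=snap("side","pics/side2.png"); t=snap("top","pics/top2.png")
a=cv2.resize(s["frame"][230:340,270:380],None,fx=5,fy=5,interpolation=2)[:,:400]
b=cv2.resize(t["frame"][160:270,375:485],None,fx=5,fy=5,interpolation=2)[:,75:475]
a=cv2.resize(s["frame"][235:345,275:355],None,fx=5,fy=5,interpolation=2)
cv2.imwrite("pics/crop2.png",np.hstack([a,b])[:,:,::-1])
E
```

```text
t 2.15 pos [ 519.  -234.3  123.9] yaw 20.94 F [0.3 0.4 1.3] M [ 0.03  0.04 -0.05] w 59.9 tilt [-1.]
dict_keys(['frame', 'camera_matrix', 'view'])
dict_keys(['frame', 'camera_matrix', 'view'])
```

View pics/crop2.png

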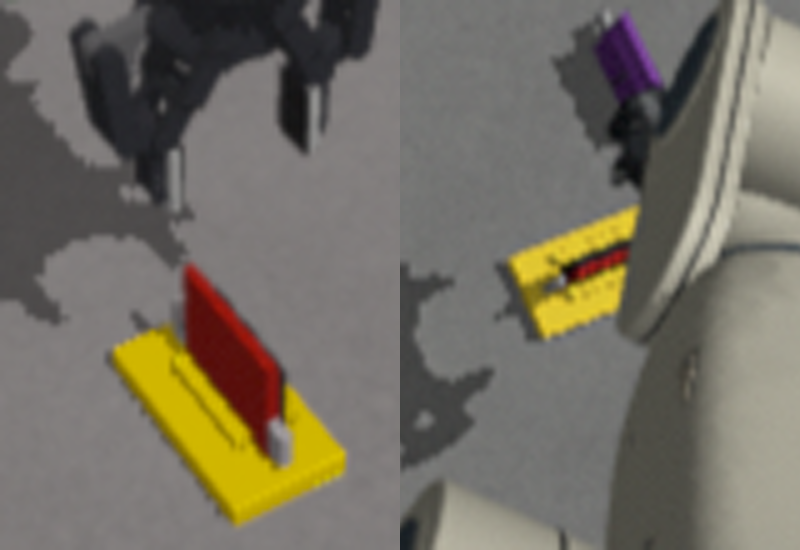

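The gripper straddles the pad. Side crop shows the red plate's top edge from about px (312,288) to (331,310). I'll do a quick check of the pad centre from that edge, then descend.

```bash
python3 - <<'E'
from m import *
s=dict(np.load("pics/side0.png.npz"));t=dict(np.load("pics/top0.png.npz"))
A=onz(s,312.2,288,.074)*1000;B=onz(s,331.2,310.3,.074)*1000
print(A,B,(A+B)/2,np.linalg.norm(A-B),np.degrees(np.arctan2(B[0]-A[0],A[1]-B[1])))
m=comp(s,(0,150,60),(6,255,255),(320,310),30)
c=cv2.approxPolyDP(cv2.findContours(m,0,2)[0][0],2,True)[:,0]
for p in c: print(p,(onz(s,*p,.074)*1000).round(1)[:2],(onz(s,*p,.014)*1000).round(1)[:2])
P=(onz(t,430,212,.014)*1000);print(P)
m=comp(t,(120,80,30),(150,255,255),(436,175),20);print("purple",rect(t,m,.04))
E
```

```text
[ 502.33814304 -209.68944112   74.        ] [ 531.01305022 -281.55960098   74.        ] [ 516.67559663 -245.62452105   74.        ] 77.37939118240095 21.751114714138527
[313 288] [ 504.1 -210. ] [ 513.1 -154.7]
[312 302] [ 494.5 -250.5] [ 502.8 -198.1]
[327 323] [ 515.2 -313.4] [ 525.  -265.6]
[330 308] [ 529.8 -274.8] [ 540.7 -224.2]
[ 520.27598268 -240.16901741   14.        ]
purple (((647.52001953125, -260.5504455566406), (72.6951675415039, 32.70698928833008), 22.851404190063477), 2090.687667957507)
```

>>> carry_out --targets '[[[1,-1.2,-40],0,60],[[1,-1.2,-70],0,60],[[1,-1.2,-93],0,60],[[1,-1.2,-95],0,60],[[1,-1.2,-95],0,60]]'

```text
clock: 2.75
position: [0.5209, -0.2344, 0.0306]
ee_rot: [0.001, 0.983, 0.183, -0.002]
ft_force: [0.1, -0.2, 0.5]
grip_width: 0.702
```

```bash
python3 st.py
```

```text
t 2.75 pos [ 520.9 -234.4   30.6] yaw 21.09 F [ 0.1 -0.2  0.5] M [-0.03 -0.04  0.02] w 59.9 tilt [-1.]
```

>>> carry_out --targets '[[[0,0,0],0,30],[[0,0,0],0,20],[[0,0,0],0,14],[[0,0,0],0,10],[[0,0,0],0,8]]' --squeeze 25

```text
clock: 3.25
position: [0.5215, -0.2347, 0.0317]
ee_rot: [0.002, 0.983, 0.183, -0.001]
ft_force: [-1.4, 0.9, 7.5]
grip_width: 0.145
```

```bash
python3 st.py
```

```text
t 3.25 pos [ 521.5 -234.7   31.7] yaw 21.08 F [-1.4  0.9  7.5] M [ 0.22  0.16 -0.  ] w 12.4 tilt [-1.]
```

>>> carry_out --targets '[[[0,0,0],0,6],[[0,0,0],0,6],[[0,0,15],0,6],[[0,0,40],0,6],[[0,0,80],0,6],[[0,0,110],0,6],[[0,0,110],0,6],[[0,0,110],0,6]]' --squeeze 45

```text
clock: 4.05
position: [0.5216, -0.2347, 0.1426]
ee_rot: [0.002, 0.983, 0.183, -0.0]
ft_force: [-0.6, 1.2, -2.7]
grip_width: 0.129
```

```bash
python3 st.py
python3 - <<'E'
from m import *
s=snap("side","pics/side3.png"); t=snap("top","pics/top3.png")
a=cv2.resize(s["frame"][210:340,270:380],None,fx=4,fy=4,interpolation=2)
b=cv2.resize(t["frame"][140:270,390:480],None,fx=4,fy=4,interpolation=2)
cv2.imwrite("pics/crop3.png",np.hstack([a,b])[:,:,::-1])
E
```

```text
t 4.05 pos [ 521.6 -234.7  142.6] yaw 21.08 F [-0.6  1.2 -2.7] M [ 0.07 -0.02 -0.07] w 11.1 tilt [-1.]
dict_keys(['frame', 'camera_matrix', 'view'])
dict_keys(['frame', 'camera_matrix', 'view'])
```

View pics/crop3.png

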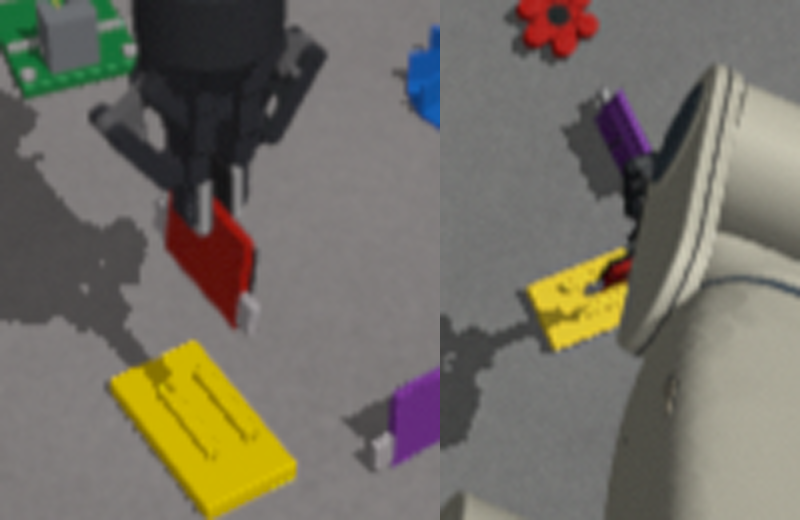

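Pad lifted cleanly; the stand is empty and unmoved, and the grip is slightly toward the +y end of the pad. Carrying it over the bracket at height.

>>> carry_out --targets '[[[-36.6,394.7,10],-11.8,6],[[-36.6,394.7,10],-11.8,6],[[-36.6,394.7,10],-11.8,6],[[-36.6,394.7,10],-11.8,6],[[-36.6,394.7,10],-11.8,6],[[-36.6,394.7,10],-11.8,6],[[-36.6,394.7,10],-11.8,6],[[-36.6,394.7,10],-11.8,6]]'

```text
clock: 4.95
position: [0.4822, 0.1622, 0.1492]
ee_rot: [0.001, 0.997, 0.081, -0.003]
ft_force: [1.0, -0.4, -2.2]
grip_width: 0.131
```

>>> carry_out --targets '[[[0,20,0],0,6],[[0,20,0],0,6]]'

```text
clock: 5.15
position: [0.4809, 0.1847, 0.1477]
ee_rot: [0.001, 0.997, 0.083, -0.005]
ft_force: [0.4, -0.0, -1.3]
grip_width: 0.134
```

```bash
python3 st.py
```

```text
t 5.15 pos [480.9 184.7 147.7] yaw 9.51 F [ 0.4 -0.  -1.3] M [-0.03 -0.03  0.06] w 11.4 tilt [-1.]
```

>>> carry_out --targets '[[[4,-25,-10],-0.2,6],[[4,-25,-35],-0.2,6],[[4,-25,-45],-0.2,6],[[4,-25,-45],-0.2,6]]'

```text
clock: 5.55
position: [0.4831, 0.1585, 0.1007]
ee_rot: [0.002, 0.997, 0.081, -0.007]
ft_force: [0.6, 0.2, -2.1]
grip_width: 0.131
```

```bash
python3 st.py
python3 - <<'E'
from m import *
s=snap("side","pics/side4.png"); t=snap("top","pics/top4.png")
a=cv2.resize(s["frame"][165:245,240:320],None,fx=6,fy=6,interpolation=2)[:,:400]
a=cv2.resize(s["frame"][160:243,247:323],None,fx=7,fy=7,interpolation=2)[:, :]
b=cv2.resize(t["frame"][185:268,280:316],None,fx=7,fy=7,interpolation=2)
cv2.imwrite("pics/crop4.png",np.hstack([a,b])[:,:,::-1])
E
```

```text
t 5.55 pos [483.1 158.5 100.7] yaw 9.26 F [ 0.6  0.2 -2.1] M [ 0.02  0.   -0.01] w 11.2 tilt [-0.9999]
dict_keys(['frame', 'camera_matrix', 'view'])
dict_keys(['frame', 'camera_matrix', 'view'])
```

View pics/crop4.png

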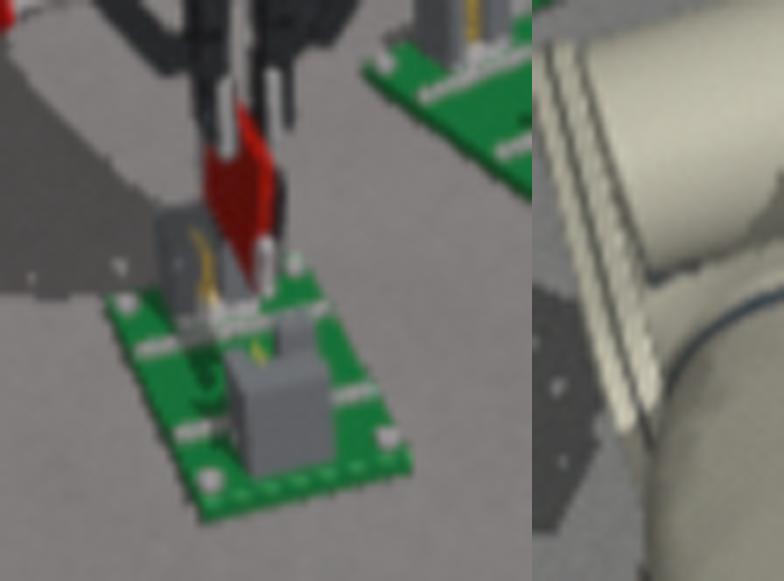

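Side crop: pad hovers above the right bracket, lining to +x. Near ear is at about px (285,198), the near tall wall's clip-side edge at about (286.5,206), and the far wall edge at about (277.4,189). Now compute offsets in the bracket frame.

```bash
cat > br.py <<'E'
from m import *
C=np.array([481.5,157.5]);th=np.radians(9.3)
def loc(P): d=np.array(P[:2])*1000-C; c,s=np.cos(th),np.sin(th); return np.array([c*d[0]+s*d[1],-s*d[0]+c*d[1]])
def wld(x,y,z): c,s=np.cos(th),np.sin(th); return np.array([C[0]+c*x-s*y,C[1]+s*x+c*y,z])/1000
E
python3 - <<'E'
from br import *
from st import st
st(); s=snap("side","pics/side5.png"); st()
print("base corners proj:",[proj(s,wld(x,y,12)).round(1) for x,y in((-45,-75),(45,-75),(45,75),(-45,75))])
m=inr=cv2.inRange(cv2.cvtColor(s["frame"],cv2.COLOR_RGB2HSV),(50,90,40),(80,255,255));k=np.zeros_like(m);cv2.circle(k,(284,214),32,255,-1)
pts=cv2.findNonZero(m&k); print("base hull:",cv2.approxPolyDP(cv2.convexHull(pts),3,True)[:,0].tolist())
for n,p,z in(("near wall",(286.5,206.2),.068),("far wall",(277.4,189),.068)): print(n,loc(onz(s,*p,z)).round(1))
for d in(-5,0,5): print(d,[proj(s,wld(d+3,y,68)).round(1) for y in(-49.5,37.5)])
z=bot.read_state()["position"][2]-.0177
r=comp(s,(0,130,50),(7,255,255),(283,190),16)
c=cv2.approxPolyDP(cv2.convexHull(cv2.findNonZero(r)),1.5,True)[:,0]
for p in c: print("red",p,"bot",loc(onz(s,*p,z)).round(1),"top",loc(onz(s,*p,z+.06)).round(1))
np.set_printoptions(linewidth=200)
g=cv2.cvtColor(s["frame"],cv2.COLOR_RGB2GRAY); print("ear\n",g[190:206,278:294]); 
g0=dict(np.load("pics/side0.png.npz"))["frame"].mean(2).astype(int)
print("near post\n",g0[203:214,278:300]);print("far post\n",g0[184:204,266:288])
E
```

```text
t 5.65 pos [484.8 159.3 102.6] yaw 9.29 F [ 0.3  0.8 -1.7] M [0.06 0.   0.02] w 11.4 tilt [-0.9999]
dict_keys(['frame', 'camera_matrix', 'view'])
t 5.7 pos [485.3 159.6 103.1] yaw 9.3 F [ 0.1  0.1 -1.7] M [ 0.05 -0.06 -0.02] w 11.1 tilt [-1.]
base corners proj: [array([275.7, 231.8]), array([306.1, 224.5]), array([290.3, 195.5]), array([262. , 201.8])]
base hull: [[305, 226], [276, 233], [263, 204], [291, 199]]
near wall [ -1. -44.]
far wall [-1.4 45.5]
-5 [array([286.7, 207.4]), array([278. , 190.5])]
0 [array([288.4, 207. ]), array([279.6, 190.2])]
5 [array([290.1, 206.6]), array([281.2, 189.8])]
red [283 197] bot [ -3.5 -21.7] top [ -24.1 -101.5]
red [277 187] bot [-5.5 31.6] top [-26.  -52.2]
red [277 181] bot [ 3.1 61.2] top [-18.  -24.8]
red [281 175] bot [23.3 87.6] top [ 0.6 -0.4]
red [283 175] bot [28.9 85.4] top [ 5.8 -2.4]
red [286 182] bot [26.4 46.6] top [  3.5 -38.3]
red [286 191] bot [13.   3.1] top [ -8.9 -78.6]
ear
 [[ 49  37  36  37  37  40  51  53  37  45 100 124 129 128 128 127]
 [ 54  41  38  35  35  37  56  54  36  48 115 128 128 128 128 128]
 [ 61  51  39  34  
[... 3063 characters left out ...]
4  94  85  83 106  86  79  92  96  96  97 109 120 120 105 109]
 [125 125 123  97  67  72  93  95  87  79 102  89  77  91  95  96  96 101  99  94  82 102]
 [123 123 120  86  64  70  92  95  89  80  99  89  75  92  96  95  96  91  76  69  67  87]
 [ 98  97  95  75  60  66  92  96  93  92  97  94  77  92  95  96  96  88  70  63  63  70]
 [ 80  76  69  64  59  64  92  95  97 110 107 102  76  92  95  95  95  89  69  63  63  63]
 [ 83  62  52  50  57  63  91  96  98 114 122 116  80  92  95  95  96  93  72  63  63  62]
 [106  68  44  42  52  63  86  95  99 116 125 143 104  98  98 102 104 113  78  64  63  62]
 [110  72  46  40  49  61  84  94 103 139 152 151 144 121 121 138 139 137  88  67  67  71]]
```

```bash
python3 - <<'E'
from br import *
s=dict(np.load("pics/side5.png.npz")); z=103-17.7
for x,y in((0,0),(0,-4)): print(x,y,"ear -y face corners bottom/top L,R",[proj(s,wld(x+a,y-48,z+h)).round(1) for h in(6,26) for a in(-3,3)],"plate top near/far",[proj(s,wld(x-3,y+b,z+60)).round(1) for b in(-36,36)],"plate bot",[proj(s,wld(x-3,y+b,z)).round(1) for b in(-36,36)])
print("post outer face y=-62 d=-7 z58",proj(s,wld(-4,-62,58)))
t=dict(np.load("pics/top0.png.npz"))
print("top base corners",[proj(t,wld(x,y,12)).round(1) for x,y in((-45,-75),(45,-75),(45,75),(-45,75))])
m=cv2.inRange(cv2.cvtColor(t["frame"],cv2.COLOR_RGB2HSV),(50,90,40),(80,255,255));k=np.zeros_like(m);cv2.circle(k,(314,225),32,255,-1)
print(cv2.approxPolyDP(cv2.convexHull(cv2.findNonZero(m&k)),3,True)[:,0].tolist())
for d in(-10,-5,0): print(d,"clip top (d-5..d-1) & wall face",[proj(t,wld(d+a,y,h)).round(1).tolist() for y in(-43,43) for a,h in((-3,52),(3,68))])
h=cv2.cvtColor(t["frame"],cv2.COLOR_RGB2HSV);m=cv2.inRange(h,(12,70,90),(32,255,255))&k
n,l,st,c=cv2.connectedComponentsWithStats(m);print(st[1:].tolist(),c[1:].round(1).tolist())
E
```

```text
0 0 ear -y face corners bottom/top L,R [array([285.8, 200.5]), array([287.9, 200. ]), array([285.4, 194.6]), array([287.5, 194.2])] plate top near/far [array([283.5, 182.1]), array([276.1, 168.6])] plate bot [array([284.6, 199.8]), array([277.4, 186. ])]
0 -4 ear -y face corners bottom/top L,R [array([286.2, 201.3]), array([288.3, 200.8]), array([285.8, 195.4]), array([287.9, 195. ])] plate top near/far [array([283.9, 182.9]), array([276.5, 169.4])] plate bot [array([285.1, 200.6]), array([277.8, 186.8])]
post outer face y=-62 d=-7 z58 [287.54116257 212.95259434]
top base corners [array([337.7, 234.2]), array([332.9, 208.3]), array([289.7, 216. ]), array([294., 242.])]
[[337, 233], [294, 241], [290, 218], [332, 209]]
-10 clip top (d-5..d-1) & wall face [[326.7, 225.3], [326.4, 222.9], [301.1, 229.8], [300.5, 227.5]]
-5 clip top (d-5..d-1) & wall face [[326.4, 223.8], [326.1, 221.4], [300.8, 228.3], [300.2, 226.0]]
0 clip top (d-5..d-1) & wall face [[326.2, 222.3], [325.9, 219.9], [300.6, 226.8], [300.0, 224.5]]
[[325, 223, 3, 2, 6], [300, 227, 3, 3, 8]] [[326.0, 223.5], [300.9, 228.1]]
```

Image estimates put d at about −5 mm and the pad about 5 mm to the +x side of that. I'll shift about 6 mm to −x and lower until the ear bottoms are at about z 62, above the clip side (58) and below the wall tops (68), watching force.

>>> carry_out --targets '[[[-6,-1,-3],0,6],[[-6,-1,-10],0,6],[[-6,-1,-18],0,6],[[-6,-1,-24],0,6],[[-6,-1,-24],0,6]]'

```text
clock: 6.2
position: [0.4785, 0.1584, 0.078]
ee_rot: [0.002, 0.997, 0.081, -0.006]
ft_force: [-0.0, 0.7, -2.5]
grip_width: 0.13
```

```bash
python3 st.py
```

```text
t 6.2 pos [478.5 158.4  78. ] yaw 9.3 F [-0.   0.7 -2.5] M [-0.08 -0.01 -0.01] w 11.1 tilt [-0.9999]
```

>>> carry_out --targets '[[[0,0,-2],0,6],[[0,0,-4],0,6],[[0,0,-5],0,6],[[0,0,-5],0,6]]'

```text
clock: 6.6
position: [0.4786, 0.1585, 0.073]
ee_rot: [0.001, 0.997, 0.081, -0.005]
ft_force: [0.4, 0.5, -1.6]
grip_width: 0.134
```

```bash
python3 st.py; python3 - <<'E'
from m import *
s=snap("side","pics/side6.png")
cv2.imwrite("pics/crop6.png",cv2.resize(s["frame"][170:235,255:315],None,fx=9,fy=9,interpolation=2)[:,:,::-1])
E
```

```text
t 6.6 pos [478.6 158.5  73. ] yaw 9.3 F [ 0.4  0.5 -1.6] M [ 0.19 -0.03 -0.02] w 11.4 tilt [-0.9999]
dict_keys(['frame', 'camera_matrix', 'view'])
```

View pics/crop6.png

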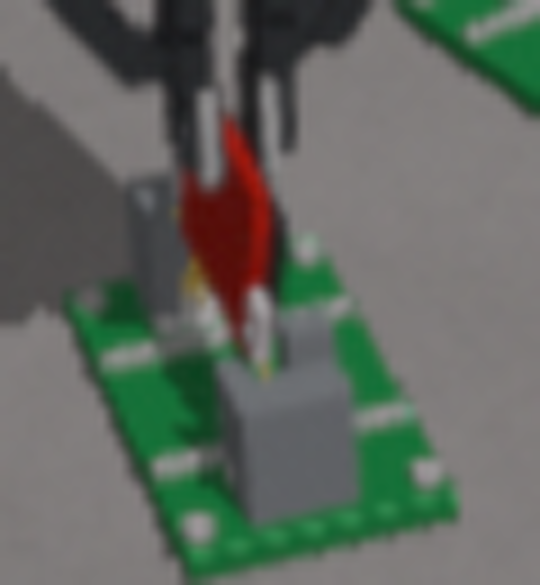

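Near ear (px ~(284,205)) sits beside the tall wall, no contact yet. Feel toward +x.

>>> carry_out --targets '[[[1,0.2,0],0,6],[[2,0.3,0],0,6],[[2,0.3,0],0,6]]'

```text
clock: 6.95
position: [0.4808, 0.1589, 0.0731]
ee_rot: [0.001, 0.997, 0.081, -0.005]
ft_force: [-1.3, 1.5, -1.3]
grip_width: 0.131
```

```bash
python3 st.py
```

```text
t 6.95 pos [480.8 158.9  73.1] yaw 9.3 F [-1.3  1.5 -1.3] M [0.12 0.07 0.06] w 11.2 tilt [-0.9999]
```

>>> carry_out --targets '[[[1,0.2,0],0,6],[[1.5,0.25,0],0,6],[[1.5,0.25,0],0,6]]'

```text
clock: 7.25
position: [0.4825, 0.1592, 0.0732]
ee_rot: [0.001, 0.997, 0.081, -0.005]
ft_force: [0.9, 0.0, -3.1]
grip_width: 0.132
```

```bash
python3 st.py
```

```text
t 7.25 pos [482.5 159.2  73.2] yaw 9.3 F [ 0.9  0.  -3.1] M [ 0.11  0.04 -0.01] w 11.3 tilt [-0.9999]
```

>>> carry_out --targets '[[[1,0.2,0],0,6],[[2,0.3,0],0,6],[[2,0.3,0],0,6]]'

```text
clock: 7.55
position: [0.4842, 0.1594, 0.0731]
ee_rot: [0.001, 0.997, 0.081, -0.006]
ft_force: [-2.1, 0.9, -1.4]
grip_width: 0.138
```

```bash
python3 st.py
```

```text
t 7.55 pos [484.2 159.4  73.1] yaw 9.3 F [-2.1  0.9 -1.4] M [0.09 0.33 0.01] w 11.7 tilt [-0.9999]
```

>>> carry_out --targets '[[[0.8,0.1,0],0,6],[[0.8,0.1,0],0,6],[[0.8,0.1,0],0,6]]'

```text
clock: 7.85
position: [0.4846, 0.1594, 0.073]
ee_rot: [0.002, 0.997, 0.081, -0.006]
ft_force: [-2.5, 0.3, -1.1]
grip_width: 0.133
```

```bash
python3 st.py
```

```text
t 7.85 pos [484.6 159.4  73. ] yaw 9.3 F [-2.5  0.3 -1.1] M [0.04 0.58 0.06] w 11.3 tilt [-0.9999]
```

Wall contact at TCP x≈484.5 (about −2.5 N, My rising). Back off a touch and lower gently.

>>> carry_out --targets '[[[-0.2,0,-2],0,6],[[-0.2,0,-4],0,6],[[-0.2,0,-6],0,6],[[-0.2,0,-6],0,6]]'

```text
clock: 8.25
position: [0.4838, 0.1592, 0.0667]
ee_rot: [0.002, 0.997, 0.081, -0.007]
ft_force: [-4.5, 0.6, 0.3]
grip_width: 0.134
```

```bash
python3 st.py
```

```text
t 8.25 pos [483.8 159.2  66.7] yaw 9.31 F [-4.5  0.6  0.3] M [-0.13  0.87  0.03] w 11.5 tilt [-0.9999]
```

>>> carry_out --targets '[[[0,0,-2],0,6],[[0,0,-4],0,6],[[0,0,-6],0,6],[[0,0,-6],0,6]]'

```text
clock: 8.65
position: [0.4847, 0.1603, 0.0619]
ee_rot: [0.001, 0.997, 0.081, -0.006]
ft_force: [-5.7, 6.0, 13.3]
grip_width: 0.131
```

```bash
python3 st.py
```

```text
t 8.65 pos [484.7 160.3  61.9] yaw 9.29 F [-5.7  6.  13.3] M [0.69 1.25 0.08] w 11.1 tilt [-0.9999]
```

Fz 13 N with Fy +6: the −y end is catching. Raise a bit and shift +y.

>>> carry_out --targets '[[[0,0,4],0,6],[[0,0,6],0,6],[[0,0,6],0,6]]'

```text
clock: 8.95
position: [0.4853, 0.1605, 0.0681]
ee_rot: [0.001, 0.997, 0.081, -0.005]
ft_force: [-1.8, 0.8, 0.3]
grip_width: 0.129
```

```bash
python3 st.py; python3 - <<'E'
from m import *
s=snap("side","pics/side7.png")
cv2.imwrite("pics/crop7.png",cv2.resize(s["frame"][175:225,260:310],None,fx=11,fy=11,interpolation=2)[:,:,::-1])
E
python3 st.py
```

```text
t 8.95 pos [485.3 160.5  68.1] yaw 9.27 F [-1.8  0.8  0.3] M [0.2  0.44 0.02] w 11.0 tilt [-1.]
dict_keys(['frame', 'camera_matrix', 'view'])
t 9.0 pos [485.2 160.5  68. ] yaw 9.27 F [-1.2  1.2 -0. ] M [0.2  0.32 0.01] w 11.4 tilt [-0.9999]
```

View pics/crop7.png

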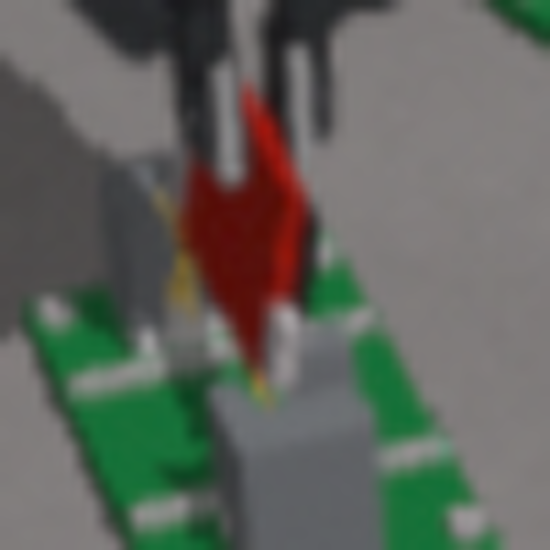

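Ears look aligned with the slots. Feel the y play here first, since the plate is now between the posts.

>>> carry_out --targets '[[[-0.3,1,0],0,6],[[-0.5,2,0],0,6],[[-0.5,2,0],0,6]]'

```text
clock: 9.3
position: [0.4847, 0.1625, 0.0678]
ee_rot: [0.001, 0.997, 0.081, -0.005]
ft_force: [-1.4, -0.8, -2.2]
grip_width: 0.132
```

```bash
python3 st.py
```

```text
t 9.3 pos [484.7 162.5  67.8] yaw 9.28 F [-1.4 -0.8 -2.2] M [-0.13  0.26 -0.01] w 11.3 tilt [-0.9999]
```

>>> carry_out --targets '[[[-0.2,1,0],0,6],[[-0.3,1.5,0],0,6],[[-0.3,1.5,0],0,6]]'

```text
clock: 9.6
position: [0.4844, 0.164, 0.0678]
ee_rot: [0.001, 0.997, 0.081, -0.005]
ft_force: [-1.5, -0.0, -3.2]
grip_width: 0.131
```

```bash
python3 st.py
```

```text
t 9.6 pos [484.4 164.   67.8] yaw 9.29 F [-1.5 -0.  -3.2] M [-0.13  0.23  0.03] w 11.2 tilt [-0.9999]
```

>>> carry_out --targets '[[[-0.2,1,0],0,6],[[-0.3,1.5,0],0,6],[[-0.3,1.5,0],0,6]]'

```text
clock: 9.9
position: [0.4841, 0.1656, 0.0678]
ee_rot: [0.001, 0.997, 0.081, -0.005]
ft_force: [-1.1, -0.6, -2.2]
grip_width: 0.132
```

```bash
python3 st.py
```

```text
t 9.9 pos [484.1 165.6  67.8] yaw 9.29 F [-1.1 -0.6 -2.2] M [-0.07  0.23  0.05] w 11.2 tilt [-0.9999]
```

>>> carry_out --targets '[[[-0.2,1,0],0,6],[[-0.4,2,0],0,6],[[-0.4,2,0],0,6]]'

```text
clock: 10.2
position: [0.4838, 0.1677, 0.0679]
ee_rot: [0.001, 0.997, 0.081, -0.005]
ft_force: [-1.1, -1.6, -1.1]
grip_width: 0.131
```

```bash
python3 st.py
```

```text
t 10.2 pos [483.8 167.7  67.9] yaw 9.3 F [-1.1 -1.6 -1.1] M [-0.34  0.19  0.09] w 11.2 tilt [-1.]
```

Contact at +y only after ~7.5 mm: this matches the lining's edge meeting the +y wall (±7.5 mm play), so the ears are still above the slot ends. I'll feel the −y side too, 2 mm higher.

>>> carry_out --targets '[[[0.3,-2,2],0,6],[[1,-6,2],0,6],[[1.8,-11,2],0,6],[[1.8,-11,2],0,6]]'

```text
clock: 10.6
position: [0.4858, 0.1567, 0.0701]
ee_rot: [0.0, 0.997, 0.08, -0.005]
ft_force: [-1.1, 3.7, -3.1]
grip_width: 0.13
```

```bash
python3 st.py
```

```text
t 10.6 pos [485.8 156.7  70.1] yaw 9.23 F [-1.1  3.7 -3.1] M [ 0.78  0.43 -0.08] w 11.1 tilt [-1.]
```

Limits at y≈156.8 and 167.9 give a centre near y≈162.2, consistent with the catch at the −y end. Centre, then lower.

>>> carry_out --targets '[[[-0.9,5.5,0],0,6],[[-0.9,5.5,0],0,6],[[-0.9,5.5,-2],0,6],[[-0.9,5.5,-4],0,6],[[-0.9,5.5,-4],0,6]]'

```text
clock: 11.1
position: [0.4844, 0.1621, 0.0658]
ee_rot: [0.0, 0.997, 0.081, -0.005]
ft_force: [-2.7, 0.4, -1.4]
grip_width: 0.129
```

```bash
python3 st.py
```

```text
t 11.1 pos [484.4 162.1  65.8] yaw 9.24 F [-2.7  0.4 -1.4] M [0.12 0.51 0.1 ] w 11.0 tilt [-0.9999]
```

>>> carry_out --targets '[[[0,0,-1],0,6],[[0,0,-2],0,6],[[0,0,-3],0,6],[[0,0,-4],0,6],[[0,0,-4],0,6]]'

```text
clock: 11.6
position: [0.4843, 0.162, 0.0623]
ee_rot: [0.0, 0.997, 0.081, -0.005]
ft_force: [-5.6, -1.8, 9.6]
grip_width: 0.129
```

```bash
python3 st.py
```

```text
t 11.6 pos [484.3 162.   62.3] yaw 9.25 F [-5.6 -1.8  9.6] M [-0.16  0.96  0.1 ] w 11.0 tilt [-0.9999]
```

>>> carry_out --targets '[[[-0.8,0,1],0,6],[[-0.8,0,1],0,6],[[-0.8,0,0],0,6],[[-0.8,0,-1],0,6],[[-0.8,0,-1],0,6]]'

```text
clock: 12.1
position: [0.4838, 0.162, 0.0619]
ee_rot: [0.0, 0.997, 0.081, -0.005]
ft_force: [-3.4, -0.6, 8.2]
grip_width: 0.126
```

```bash
python3 st.py; python3 - <<'E'
from br import *
s=snap("side","pics/side8.png"); p=bot.read_state()["position"]*1000; z=p[2]-17.7
for o in(0,5): print(o,[proj(s,wld(-5+a,0-48,z+o+h)).round(1) for h in(6,26) for a in(-3,3)],[proj(s,wld(-5+a,-36,z+o+60)).round(1) for a in(-3,3)])
cv2.imwrite("pics/crop8.png",cv2.resize(s["frame"][175:225,260:310],None,fx=11,fy=11,interpolation=2)[:,:,::-1])
E
```

```text
t 12.1 pos [483.8 162.   61.9] yaw 9.25 F [-3.4 -0.6  8.2] M [-0.14  0.66  0.16] w 10.8 tilt [-0.9999]
dict_keys(['frame', 'camera_matrix', 'view'])
0 [array([284.8, 212.6]), array([286.9, 212.1]), array([284.5, 206.9]), array([286.5, 206.5])] [array([282.5, 194.7]), array([284.6, 194.3])]
5 [array([284.8, 211.2]), array([286.8, 210.7]), array([284.4, 205.5]), array([286.4, 205. ])] [array([282.4, 193.2]), array([284.5, 192.8])]
```

View pics/crop8.png

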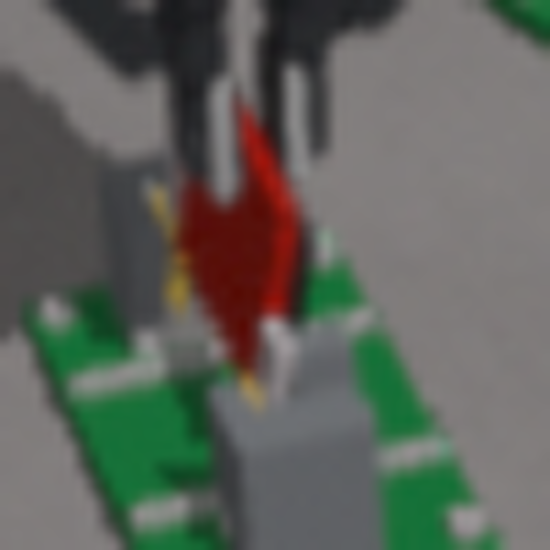

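>>> carry_out --targets '[[[-0.2,0,-1],0,6],[[-0.2,0,-2],0,6],[[-0.2,0,-2],0,6]]'

```text
clock: 12.45
position: [0.4838, 0.1621, 0.0606]
ee_rot: [0.0, 0.997, 0.081, -0.005]
ft_force: [-5.0, -0.9, 10.3]
grip_width: 0.13
```

```bash
python3 st.py
```

```text
t 12.45 pos [483.8 162.1  60.6] yaw 9.25 F [-5.  -0.9 10.3] M [-0.18  0.94  0.17] w 11.1 tilt [-0.9999]
```

>>> carry_out --targets '[[[-1,-0.1,0],0,6],[[-1,-0.1,0],0,6],[[-1,-0.1,-1],0,6],[[-1,-0.1,-2],0,6],[[-1,-0.1,-2],0,6]]'

```text
clock: 12.95
position: [0.4832, 0.1621, 0.0592]
ee_rot: [0.0, 0.997, 0.081, -0.005]
ft_force: [-2.5, -1.0, 10.7]
grip_width: 0.131
```

```bash
python3 st.py
```

```text
t 12.95 pos [483.2 162.1  59.2] yaw 9.25 F [-2.5 -1.  10.7] M [-0.21  0.63  0.16] w 11.2 tilt [-1.]
```

>>> carry_out --targets '[[[-0.5,0,-1],0,6],[[-0.5,0,-2],0,6],[[-0.5,0,-3],0,6],[[-0.5,0,-4],0,6],[[-0.5,0,-5],0,6],[[-0.5,0,-5],0,6]]'

```text
clock: 13.55
position: [0.4827, 0.1621, 0.0542]
ee_rot: [0.0, 0.997, 0.081, -0.005]
ft_force: [-3.2, -0.4, 3.4]
grip_width: 0.132
```

```bash
python3 st.py
```

```text
t 13.55 pos [482.7 162.1  54.2] yaw 9.25 F [-3.2 -0.4  3.4] M [0.08 0.38 0.2 ] w 11.3 tilt [-1.]
```

Past the flare, sliding with ~6 N. Continue.

>>> carry_out --targets '[[[-0.2,0,-2],0,6],[[-0.2,0,-4],0,6],[[-0.2,0,-6],0,6],[[-0.2,0,-8],0,6],[[-0.2,0,-10],0,6],[[-0.2,0,-10],0,6]]'

```text
clock: 14.15
position: [0.4827, 0.1622, 0.0441]
ee_rot: [0.0, 0.997, 0.081, -0.005]
ft_force: [-2.6, 0.5, 2.8]
grip_width: 0.129
```

```bash
python3 st.py
```

```text
t 14.15 pos [482.7 162.2  44.1] yaw 9.25 F [-2.6  0.5  2.8] M [0.02 0.27 0.14] w 11.0 tilt [-1.]
```

>>> carry_out --targets '[[[0,0,-2],0,6],[[0,0,-4],0,6],[[0,0,-6],0,6],[[0,0,-8],0,6],[[0,0,-9],0,6],[[0,0,-9],0,6]]'

```text
clock: 14.75
position: [0.4827, 0.1622, 0.0351]
ee_rot: [0.0, 0.997, 0.081, -0.005]
ft_force: [-1.8, -0.0, 4.8]
grip_width: 0.129
```

```bash
python3 st.py
```

```text
t 14.75 pos [482.7 162.2  35.1] yaw 9.25 F [-1.8 -0.   4.8] M [-0.07  0.35  0.11] w 11.0 tilt [-1.]
```

>>> carry_out --targets '[[[0,0,-1],0,6],[[0,0,-2],0,6],[[0,0,-3],0,6],[[0,0,-3],0,6]]'

```text
clock: 15.15
position: [0.4828, 0.1622, 0.0321]
ee_rot: [0.0, 0.997, 0.081, -0.005]
ft_force: [-2.6, -0.8, 4.4]
grip_width: 0.134
```

```bash
python3 st.py
```

```text
t 15.15 pos [482.8 162.2  32.1] yaw 9.26 F [-2.6 -0.8  4.4] M [-0.09  0.41  0.14] w 11.5 tilt [-1.]
```

>>> carry_out --targets '[[[0,0,-1],0,6],[[0,0,-1.5],0,6],[[0,0,-1.5],0,6]]'

```text
clock: 15.45
position: [0.4828, 0.1622, 0.0307]
ee_rot: [0.0, 0.997, 0.081, -0.005]
ft_force: [-2.3, 0.8, 5.8]
grip_width: 0.131
```

```bash
python3 st.py
```

```text
t 15.45 pos [482.8 162.2  30.7] yaw 9.26 F [-2.3  0.8  5.8] M [-0.07  0.47  0.17] w 11.2 tilt [-1.]
```

>>> carry_out --targets '[[[0,0,-1],0,6],[[0,0,-1.5],0,6],[[0,0,-1.5],0,6]]'

```text
clock: 15.75
position: [0.483, 0.1624, 0.0299]
ee_rot: [0.0, 0.997, 0.081, -0.005]
ft_force: [-4.9, 0.2, 14.3]
grip_width: 0.133
```

```bash
python3 st.py
```

```text
t 15.75 pos [483.  162.4  29.9] yaw 9.26 F [-4.9  0.2 14.3] M [-0.11  0.83  0.13] w 11.3 tilt [-1.]
```

>>> carry_out --targets '[[[0,0,-1],0,6],[[0,0,-1],0,6],[[0,0,-1],0,6]]'

```text
clock: 16.05
position: [0.4831, 0.1624, 0.0298]
ee_rot: [0.0, 0.997, 0.081, -0.004]
ft_force: [-6.9, -0.5, 15.8]
grip_width: 0.133
```

```bash
python3 st.py
```

```text
t 16.05 pos [483.1 162.4  29.8] yaw 9.27 F [-6.9 -0.5 15.8] M [-0.24  1.    0.09] w 11.3 tilt [-1.]
```

Firm floor: z stalls at 29.8 with Fz up and little roll moment. Unload, open, and look before leaving.

>>> carry_out --targets '[[[-0.3,0,0.8],0,6],[[-0.3,0,0.8],0,14],[[-0.3,0,0.8],0,25],[[-0.3,0,0.8],0,40],[[-0.3,0,0.8],0,40],[[-0.3,0,0.8],0,40]]' --squeeze 20

```text
clock: 16.65
position: [0.4833, 0.1625, 0.0306]
ee_rot: [0.0, 0.997, 0.081, -0.004]
ft_force: [-0.6, 0.2, -0.4]
grip_width: 0.474
```

>>> carry_out --targets '[[[0,0,15],0,40],[[0,0,40],0,40],[[0,0,80],0,40],[[0,0,130],0,40],[[-20,50,170],0,40],[[-60,100,170],0,40],[[-80,150,170],0,40],[[-80,150,170],0,40]]'

```text
clock: 17.45
position: [0.4022, 0.3149, 0.2016]
ee_rot: [-0.001, 0.997, 0.081, -0.003]
ft_force: [0.8, -1.1, -0.0]
grip_width: 0.471
```

```bash
python3 st.py; python3 - <<'E'
from br import *
s=snap("side","pics/side9.png"); t=snap("top","pics/top9.png")
for d in(-7,-5,-3,-1): print(d,"plate top -x corners y-36,36 z74",[proj(s,wld(d-3,y,74)).round(1).tolist() for y in(-36,36)],"top:",[proj(t,wld(d,y,74)).round(1).tolist() for y in(-36,36)])
a=cv2.resize(s["frame"][175:240,255:315],None,fx=8,fy=8,interpolation=2)
b=cv2.resize(t["frame"][195:255,285:345],None,fx=8,fy=8,interpolation=2)
b=cv2.copyMakeBorder(b,0,40,0,0,0)[:,:320]
b=cv2.resize(t["frame"][203:248,290:340],None,fx=6,fy=6,interpolation=2); b=cv2.copyMakeBorder(b,0,520-270,0,0,0)
cv2.imwrite("pics/crop9.png",np.hstack([a,b])[:,:,::-1])
E
```

```text
t 17.45 pos [402.2 314.9 201.6] yaw 9.31 F [ 0.8 -1.1 -0. ] M [ 0.    0.   -0.03] w 40.2 tilt [-1.]
dict_keys(['frame', 'camera_matrix', 'view'])
dict_keys(['frame', 'camera_matrix', 'view'])
-7 plate top -x corners y-36,36 z74 [[282.5, 203.6], [275.3, 189.7]] top: [[324.3, 223.1], [302.5, 226.9]]
-5 plate top -x corners y-36,36 z74 [[283.1, 203.4], [276.0, 189.6]] top: [[324.2, 222.5], [302.4, 226.3]]
-3 plate top -x corners y-36,36 z74 [[283.8, 203.3], [276.7, 189.4]] top: [[324.1, 221.9], [302.3, 225.7]]
-1 plate top -x corners y-36,36 z74 [[284.5, 203.1], [277.3, 189.3]] top: [[324.0, 221.3], [302.2, 225.1]]
```

View pics/crop9.png

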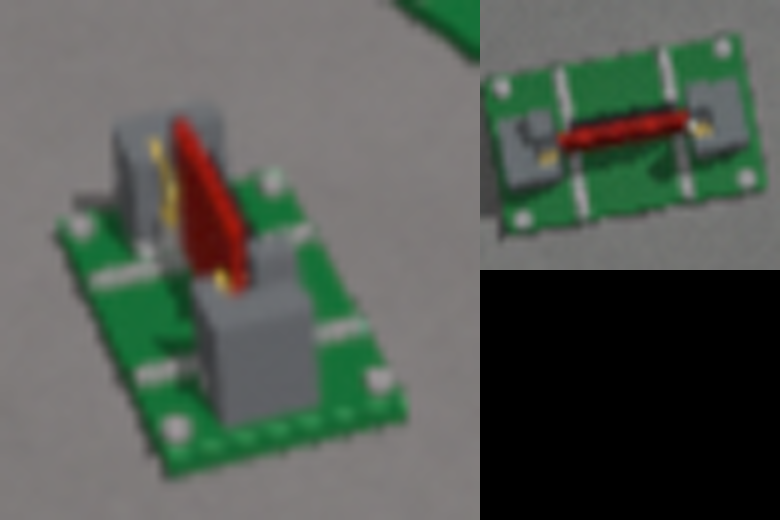

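Final crop: the pad is down between the posts, lining toward the tall walls, clips bent on the −x side. A numeric check that the top edge is level (both ends at z 74), and that the other parts are unmoved.

```bash
python3 - <<'E'
from br import *
s=dict(np.load("pics/side9.png.npz"));t=dict(np.load("pics/top9.png.npz"))
f=s["frame"].astype(int); red=(f[...,0]-f[...,1:].max(2))
for u in range(275,288): print(u,[(v,red[v,u]) for v in range(186,213) if red[v,u]>35][:1],[(v,red[v,u]) for v in range(186,216) if red[v,u]>35][-1:],end=" ")
print()
for d in(-5,-2): print(d,[proj(s,wld(d+a,y,74)).round(1).tolist() for a,y in((-3,36),(3,36),(3,-36),(-3,-36))])
r=comp(t,(0,130,50),(7,255,255),(313,222),22); print("top red",rect(t,r,.074),"bracket-frame",loc(np.array(rect(t,r,.074)[0][0])/1000))
a=dict(np.load("pics/top0.png.npz"))["frame"].astype(int);b=t["frame"].astype(int)
d=(abs(a-b).max(2)>60).astype(np.uint8); n,l,st,c=cv2.connectedComponentsWithStats(d)
print([x.tolist() for x in st[1:] if x[4]>4])
E
```

```text
275 [] [] 276 [] [] 277 [(190, np.int64(85))] [(201, np.int64(39))] 278 [(190, np.int64(62))] [(206, np.int64(46))] 279 [(191, np.int64(40))] [(208, np.int64(47))] 280 [(193, np.int64(52))] [(208, np.int64(63))] 281 [(195, np.int64(67))] [(208, np.int64(58))] 282 [(197, np.int64(64))] [(208, np.int64(46))] 283 [(199, np.int64(69))] [(210, np.int64(41))] 284 [(201, np.int64(66))] [(211, np.int64(57))] 285 [(203, np.int64(57))] [(210, np.int64(72))] 286 [] [] 287 [] [] 
-5 [[276.0, 189.6], [278.0, 189.1], [285.2, 203.0], [283.1, 203.4]]
-2 [[277.0, 189.3], [279.0, 188.9], [286.2, 202.7], [284.2, 203.2]]
top red (((477.4449462890625, 155.9046173095703), (12.009451866149902, 69.58502197265625), 9.532329559326172), 666.0114693049109) bracket-frame [-4.25957287 -0.91910035]
[[415, 206, 30, 15, 141], [212, 217, 34, 64, 884], [303, 221, 18, 9, 80], [322, 222, 4, 3, 7], [247, 243, 14, 16, 89], [274, 251, 15, 18, 59], [261, 254, 9, 10, 66], [271, 255, 11, 14, 37], [247, 275, 7, 6, 8], [109, 281, 15, 15, 91], [124, 281, 14, 8, 56], [231, 286, 9, 12, 40], [226, 288, 11, 15, 38], [91, 290, 32, 47, 834], [146, 290, 9, 6, 24], [104, 301, 105, 99, 5831], [84, 320, 2, 8, 13], [78, 323, 4, 5, 7], [75, 327, 7, 8, 16], [83, 331, 2, 4, 7], [269, 340, 62, 60, 1376], [336, 340, 12, 16, 45], [385, 359, 7, 4, 17], [343, 360, 9, 17, 92], [73, 362, 7, 18, 73], [368, 365, 8, 1, 8], [385, 364, 23, 11, 82], [366, 373, 6, 5, 18], [370, 379, 6, 5, 19], [245, 381, 28, 19, 356], [346, 385, 5, 15, 21], [356, 385, 26, 15, 232], [407, 393, 5, 5, 11]]
```

```bash
python3 st.py; python3 -c "
from station import bot; print(bot.close_job())"
```

```text
t 17.55 pos [402.1 315.6 201.2] yaw 9.49 F [ 1.2 -0.6  0.2] M [0.03 0.03 0.  ] w 39.9 tilt [-1.]
the job is handed in; nothing more can be done
None
```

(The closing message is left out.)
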